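# Set a bar to length on the flip-stop fence

## Task

Set the loose square bar to length on the welding bench's stop fence. First press the flip stop that has the knurled fine-adjusting screw gently all the way down with the fingertips; then push the bar gently along the fence, from its right-hand end as the robot faces it, until its left-hand end rests against that stop's screw foot, and withdraw. Leave the two plain flip stops alone, standing up; keep the bar flat on the bench along the fence, never picking it up, and disturb nothing else.

Things in the scene. Friction and masses are not known exactly. Their poses are not given: they have to be found in the camera images.
- fence: aluminium stop fence, a slotted bar 40 mm deep, 40 mm high and 740 mm long, fixed on the bench. Origin on the bench at the foot of its front face (towards the robot); x points back through the fence, y leftwards along it. It reaches from y = -420 to +320 mm; the three flip stops stand on it at about y = 0, 100 and 200 mm, in any order
- fine: dark steel carrier (44 x 44 mm, 30 mm high) of the flip stop with the fine-adjusting screw, on the fence. Origin at the centre of its underside, 40 mm above the bench, 20 mm behind the fence's front face; axes as the fence's. The L-shaped arm turns on a pin along y at x = -10, z = +22 mm. Only this stop has a screw along y through the arm's end, with a 20 mm knurled head
- fine_arm (a joint): angle of its aluminium arm: 0 fully down, at a rigid limit; about 1.5 rad up (limit 1.66). The arm is 24 mm wide (y), 12 mm thick: 23 mm from the pin to the elbow's centre, then a 59 mm shoe at a right angle. Up, the shoe points level to the robot, its top about 91 mm above the bench; down, it hangs in front of the fence. The arm stays where it is left
- fine_push (a point): middle of the face of the black thumb pad (24 x 24 mm, 5 mm thick) on the outer face of that shoe, 13 mm from its end; it moves with the arm. Up, the pad faces upwards, at about x = -56, z = +56 mm of fine; down, it faces the robot, at x = -44, z = -24 mm. Pushed there, down and then towards the fence, the arm turns against 1 to 4 N; pressed near the elbow it jams
- fine_foot (a point): centre of the flat face of the screw's round foot (14 mm in diameter, on the right of the shoe), which moves with the arm. With the arm down it lies at x = -33, y = -24, z = -28 mm of fine, 12 mm above the bench, in line with the bar
- plain_a: carrier of a plain flip stop, like fine (same frame, arm and sizes) but without any screw in the shoe; leave it alone
- plain_a_arm (a joint): angle of that plain stop's arm: 0 down, about 1.5 rad up; it must stay up
- plain_b: carrier of the other plain flip stop, the same as plain_a; leave it alone
- plain_b_arm (a joint): angle of that plain stop's arm: 0 down, about 1.5 rad up; it must stay up
- bar: loose solid square aluminium bar, 20 x 20 x 300 mm, about 0.3 kg, lying on the bench along the front face of the fence (within about 2 mm of it), right of all the stops' shoes. Origin at the centre of its underside; its y is its length, pointing left, parallel to the fence. It slides with 1 to 4 N of push and passes freely under the stops that are up
- bar_lead (a point): centre of the bar's left end face, 10 mm above the bench: the end that goes to the stop
- bar_tail (a point): centre of the bar's right end face, 10 mm above the bench: the end to push on
- offcut: loose 85 mm offcut of the same 20 mm square bar, lying in front of the bar; origin at the centre of its underside; not to be moved
- square: loose steel try square lying flat, dark stock 90 mm long, 16 mm high, blade 130 mm; origin under the stock's centre; not to be moved
- magnet: loose triangular magnetic welding square lying flat, 90 mm sides, 18 mm high, in front of the stops; origin under its middle; not to be moved
- clamp: loose grey G-clamp lying behind the fence, about 150 x 100 mm, 20 mm high; origin under the frame's middle; not to be moved
- paste: loose round jar, 64 mm in diameter, 55 mm high, behind the fence; origin at the centre of its underside; not to be moved
- angle: loose piece of steel angle 40 x 40 x 120 mm behind the fence; origin under its foot; not to be moved
- brush: loose wire brush, 200 mm long, 48 mm wide, 21 mm high, lying in front of the bar's right half; origin under its middle; not to be moved
Mind the look-alikes: they are no part of the job. Leave any turquoise or yellow look-alike of the fine alone.

How it is judged:
By the outcome, as a careful person would: the job done as asked, in the order asked, and still so for the second after the job is handed in, with the robot touching nothing.
It also fails if it takes over 64 s, if anything falls off the work surface, if the arm or the gripper's body presses on something with over 40 N, if the wrist force passes 120 N, or if a joint passes its speed limit or range.

## Robot

A 6-joint arm with a two-finger parallel gripper is mounted at the origin on the work surface. World frame = base frame: x ahead of the robot, y to its left, z up, the work surface at z = 0. Lengths are in m, angles in rad, forces in N, time in s.
With the tool pointing down it reaches from about 0.275 to 0.75 m from the base axis. Payload 10.2 kg.
Tool frame: the origin (TCP) lies midway between the tips of the shut fingers; the grasp point (between the pads) lies 19 mm behind it; z points along the fingers, y is the line along which they close (so a half turn about z gives the same grasp; the last joint's range is limited). The gripper opens to 88 mm and grips with 3 to 60 N. Pads are 18 mm wide; open, the fingers measure 123 mm over their backs; the gripper's body (75 mm by 187 mm) begins 45 mm behind the grasp point.
Start: joints at [1.105, 0.313, 1.498, -0, 1.331, -0.223], TCP at [0.126, 0.51, 0.239] pointing down, gripper open.
Joint ranges: [-2.94, 2.94], [-0.97, 2.17], [0.19, 2.56], [-1.23, 4.37], [0.02, 3.11], [-2.88, 2.88]. Speed limits (rad/s): [2.39, 2.39, 3.01, 3.14, 3.14, 3.14].

## Interface

Orientations are given as a rotation vector (axis times angle).
In Python, from rig import manip gives the robot as it stands.
- The arm moves only by the tool play_rows, never from a script. Its argument "plan" is a list of rows, each an object with "gripper": the finger opening in mm, from 0 to 88.1; "travel": the shift along the tool's x, y, z in mm, a list of three; "turn": the turn, a rotation vector about the tool's x, y, z in degrees, a list of three. A call has 1 to 12 rows; each row shifts and turns the commanded pose from where the row before left it, along the tool's axes as they then stand; what a row does not reach is not made up. A row lasts 1/8 s, in which the tool goes at most 62.5 mm and 10.7 degrees, less where a joint would pass 70% of its speed; a pose out of reach is approached as far as the arm can. A call with a gripper value outside its range is refused whole. The fingers move at their own pace and stop on an object; "force" is the grip in N (left out, the last holds). Time passes only in rows, so rows that do not move let the fingers close. It gives the time, the measured TCP pose, the force, the opening and the grip force at its end, in the units of the state.
- manip.observe(): the state, without advancing time (a new reading comes with each control period).
- manip.camera(name): name is "scene" or "top" or "wrist"; returns a dict with "frame" (384x512x3 uint8, red, green, blue), "depth" (384x512 float32, m along the optical axis (not along the pixel's ray), 0 where there is no reading), "vertical_fov" (degrees; the focal length in pixels is half the picture's height over the tangent of half this angle, whatever the lens; pixels are square), "cx", "cy" (the principal point, pixels), "world_to_cam" (4x4, takes a point from world to camera coordinates). Camera axes: x right, y down, z forward; pixel columns grow to the right and rows downward; lengths in m; the calibration is good to about 2 mm. A picture is of the moment at which its call begins.
- manip.sign_off(): hands the job in; it is judged then, once.
The state is a dict: "time": time; "joint_positions": joint angles; "qd": joint speeds; "tau": joint torques, N m; "tcp_pos": TCP position; "eef_rot": TCP orientation; "wrist_force": force on the tool from outside, world axes, zero at the start; "wrist_torque": the same for the moment, N m; "grip_width": finger opening in m; "grip_force": force on a finger pad.
Only numpy, scipy, OpenCV 4.12 (cv2) and the standard library are available. Lean on these libraries where they do the work, as an engineer would, in place of code of your own. Each camera call takes 0.05 s, during which the arm holds its last target. There are 200 camera calls.

## Working session

There is one attempt and no reset: what is moved stays moved. The work goes in short steps, Python scripts to look and compute and a tool call to move; the robot and the scene stay as the last step left them, time stands still between calls to the robot, and variables do not carry over. Pictures are saved under pics/ and viewed, at most 10 in all, crops included, and the job is handed in when it is done.

Besides the shell and the picture viewer there is one more tool, called after "Call:" by a JSON object that holds its "api" and its "payload", one argument or row to a line. play_rows: Moves the arm, as the interface text tells. Its arguments: {"type":"object","properties":{"plan":{"type":"array"},"force":{"type":"number"}},"required":["plan"]}

```bash
mkdir -p pics
cat > h.py <<'E'
import numpy as np, cv2
from rig import manip
def cam(n):
    c=manip.camera(n); c['f']=c['frame'].shape[0]/2/np.tan(np.radians(c['vertical_fov'])/2); return c
def cloud(c):
    d=c['depth'];v,u=np.mgrid[:d.shape[0],:d.shape[1]]
    P=np.stack([(u-c['cx'])/c['f']*d,(v-c['cy'])/c['f']*d,d,np.ones_like(d)],-1)
    W=P@np.linalg.inv(c['world_to_cam']).T
    W=W[...,:3];W[d==0]=np.nan;return W
def save(n,img,s=1.5):
    cv2.imwrite('pics/'+n,cv2.resize(img[...,::-1],None,fx=s,fy=s,interpolation=cv2.INTER_CUBIC))
E
python3 - <<'E'
from h import *
for n in('scene','top'):
    c=cam(n);save(n+'1.png',c['frame']);W=cloud(c);np.savez(n+'1.npz',W=W,f=c['frame'],T=c['world_to_cam'],k=[c['f'],c['cx'],c['cy']])
    print(n,W[192,256])
s=manip.observe();print(s['tcp_pos'],s['eef_rot'],s['time'])
E
```

```text
scene [0.50229843 0.09131503 0.04027629]
top [nan nan nan]
[0.12615713 0.50941991 0.23825341] [-3.80494656e-01 -3.11810630e+00  1.56875703e-03] 0.1
```

View pics/scene1.png

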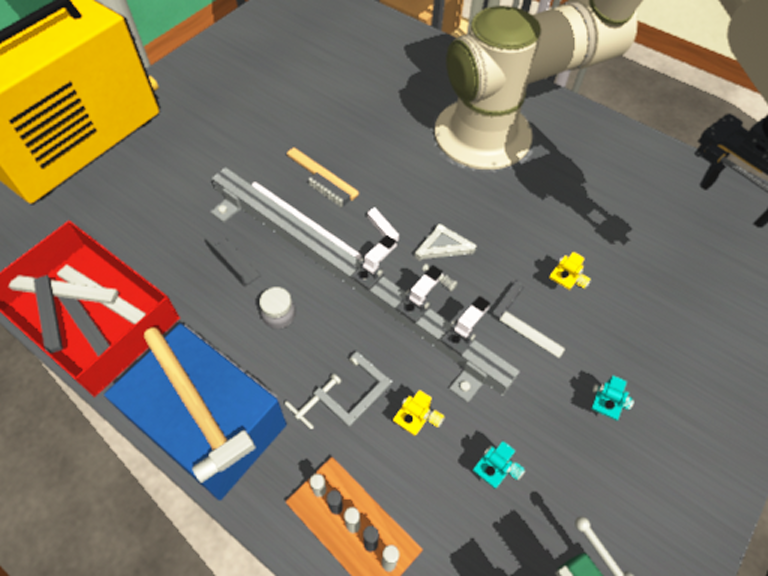

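View pics/top1.png

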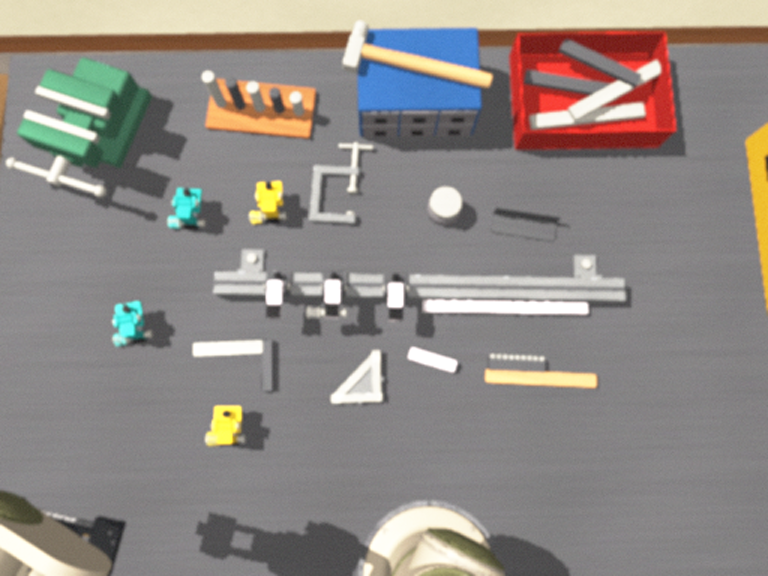

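The fine stop is the middle one: in the top view its screw sticks out on both sides at about (325,312), and in the scene view the knurled head is at (447,283). The bar's ends are at about (425,307) and (588,308) in the top view, and its right end is clear. Next I measure these.

Run:
```python
from h import *
D=np.load('top1.npz');W=D['W'];f=D['f'].astype(int)
def box(u0,u1,v0,v1,z0,z1):
    w=W[int(v0/1.5):int(v1/1.5),int(u0/1.5):int(u1/1.5)].reshape(-1,3);return w[(w[:,2]>z0)&(w[:,2]<z1)]
def fit(p):
    r=cv2.minAreaRect(p[:,:2].astype(np.float32)*1000);return np.round(r[0],1),np.round(r[1],1),round(r[2],2),np.round(np.median(p[:,2])*1000,1),len(p)
print('bench',np.nanmedian(W[280:300,230:250,2]))
print('bar',fit(box(415,600,300,318,.012,.028)))
print('fence',fit(box(205,635,265,305,.033,.047)))
b=box(415,600,300,318,.014,.026);print('bar y',b[:,1].min(),b[:,1].max(),np.polyfit(b[:,1],b[:,0],1))
for n,u in(('L',275),('M',333),('R',396)):
    p=box(u-30,u+30,265,330,.076,.1);print(n,fit(p),p.min(0),p.max(0))
p=box(300,355,265,330,.05,.2);print(len(p))
for n,a in dict(brush=(470,610,340,400),off=(400,465,340,380),mag=(325,390,340,410)).items():
    p=box(*a,.008,.06);print(n,p.min(0),p.max(0))
# scene
D=np.load('scene1.npz');W=D['W'].reshape(-1,3)
def sel(x0,x1,y0,y1,z0,z1):
    return W[(W[:,0]>x0)&(W[:,0]<x1)&(W[:,1]>y0)&(W[:,1]<y1)&(W[:,2]>z0)&(W[:,2]<z1)]
p=sel(.3,.7,-.5,.5,.034,.046);print('fence s',fit(p));
p=sel(.3,.43,-.45,.05,.014,.026);print('bar s',fit(p))
p=sel(.3,.55,-.1,.4,.08,.1);
for a in np.arange(-.1,.4,.01):
    q=p[(p[:,1]>=a)&(p[:,1]<a+.01)]
    if len(q):print(round(a,2),len(q),q.min(0).round(3),q.max(0).round(3))
```

```text
bench -0.000856115544789704
bar (array([ 461. , -161.1]), array([315.7,  23.1]), 88.33, np.float64(19.1), 873)
fence (array([500.3,   3.6]), array([739.7,  47.4]), 88.01, np.float64(39.3), 3490)
bar y -0.3192385596461961 -0.003335900113263096 [0.02579381 0.46546318]
L (array([468.9, 258.2]), array([24.6, 63.8]), 88.01, np.float64(90.1), 256) [0.43673865 0.2454062  0.07662124] [0.50114826 0.27112644 0.09709581]
M (array([467.9, 166.8]), array([64.1, 64.9]), 88.92, np.float64(92.6), 334) [0.43511221 0.13522246 0.07970783] [0.49990321 0.19946103 0.09995274]
R (array([460.5,  49. ]), array([23.4, 62.9]), 88.71, np.float64(89.6), 231) [0.42920116 0.03662242 0.08278614] [0.49187635 0.06128542 0.0978787 ]
431
brush [ 0.31418492 -0.31076778  0.0080467 ] [ 0.37417249 -0.11057057  0.02395826]
off [ 0.3455319  -0.05753078  0.00817149] [0.40071208 0.02619117 0.02473619]
mag [0.29324231 0.07260835 0.00853623] [0.38614217 0.16400625 0.02392848]
fence s (array([579.6,  70.8]), array([251.7, 865.7]), 2.05, np.float64(39.0), 3043)
bar s (array([ 353.8, -139.1]), array([334.1,  48.3]), 86.34, np.float64(16.3), 353)
0.03 8 [0.449 0.039 0.085] [0.495 0.04  0.091]
0.04 74 [0.431 0.04  0.083] [0.496 0.05  0.094]
0.05 71 [0.432 0.05  0.081] [0.496 0.06  0.093]
0.06 44 [0.434 0.06  0.08 ] [0.496 0.065 0.095]
0.13 7 [0.444 0.136 0.085] [0.453 0.139 0.095]
0.14 26 [0.442 0.14  0.081] [0.502 0.15  0.097]
0.15 85 [0.439 0.15  0.082] [0.503 0.16  0.099]
0.16 85 [0.44  0.16  0.081] [0.503 0.17  0.1  ]
0.17 44 [0.442 0.17  0.082] [0.501 0.178 0.099]
0.18 28 [0.438 0.181 0.084] [0.458 0.19  0.098]
0.19 30 [0.438 0.19  0.081] [0.46  0.2   0.097]
0.2 12 [0.441 0.2   0.082] [0.456 0.203 0.097]
0.24 19 [0.442 0.247 0.08 ] [0.503 0.25  0.093]
0.25 90 [0.44  0.25  0.081] [0.504 0.26  0.095]
0.26 96 [0.44 0.26 0.08] [0.505 0.27  0.096]
0.27 27 [0.441 0.27  0.081] [0.503 0.273 0.093]
```

Everything agrees with the given sizes. The stops are at fence y ≈ 0, 100 and 200 mm, and the fine pad is at about (0.449, 0.155, 0.096). The bar's tail is at y ≈ -0.311. I'll turn the tool so the gripper's long side lies across the fence, tilt it 20°, and close the fingers.

Call:
{"api": "play_rows", "payload": {
  "plan": [
    {"gripper": 0,"travel": [0,0,0],"turn": [0,0,9.7]},
    {"gripper": 0,"travel": [0,0,0],"turn": [0,0,9.7]},
    {"gripper": 0,"travel": [0,0,0],"turn": [0,0,9.7]},
    {"gripper": 0,"travel": [0,0,0],"turn": [0,0,9.7]},
    {"gripper": 0,"travel": [0,0,0],"turn": [0,0,9.7]},
    {"gripper": 0,"travel": [0,0,0],"turn": [0,0,9.7]},
    {"gripper": 0,"travel": [0,0,0],"turn": [0,0,9.7]},
    {"gripper": 0,"travel": [0,0,0],"turn": [0,0,9.7]},
    {"gripper": 0,"travel": [0,0,0],"turn": [-10,0,0]},
    {"gripper": 0,"travel": [0,0,0],"turn": [-10,0,0]},
    {"gripper": 0,"travel": [0,0,0],"turn": [0,0,0]}
  ]
}}

```text
time: 1.48
tcp_pos: [0.1245, 0.5095, 0.238]
eef_rot: [2.053, 2.007, 0.351]
wrist_force: [0.1, -0.8, 0.4]
grip_width: 0.0006
grip_force: 0.0
```

```bash
cat > go.py <<'E'
import sys
from h import *
from scipy.spatial.transform import Rotation as Ro
def rel(*targets):
    s=manip.observe();R=Ro.from_rotvec(s['eef_rot']).as_matrix();p=np.array(s['tcp_pos'])
    print('t',round(s['time'],2),'p',p.round(4),'F',np.round(s['wrist_force'],1),'grip',s['grip_width']);print(R.round(3))
    for t in targets:
        d=R.T@(np.array(t)-p)*1000;print(t,'tool mm',d.round(1));p=np.array(t)
E
python3 -c "
from go import *
rel([.444,.1555,.150],[.444,.1555,.110])"
```

```text
t 1.48 p [0.1245 0.5095 0.238 ] F [ 0.1 -0.8  0.4] grip 0.0005764286166445689
[[ 0.023  0.94   0.341]
 [ 1.    -0.021 -0.01 ]
 [-0.002  0.341 -0.94 ]]
[0.444, 0.1555, 0.15] tool mm [-346.3  277.9  195. ]
[0.444, 0.1555, 0.11] tool mm [  0.1 -13.6  37.6]
```

Call:
{"api": "play_rows", "payload": {
  "plan": [
    {"gripper": 0,"travel": [-38.2,29.8,21.3],"turn": [0,0,0]},
    {"gripper": 0,"travel": [-38.2,29.8,21.3],"turn": [0,0,0]},
    {"gripper": 0,"travel": [-38.2,29.8,21.3],"turn": [0,0,0]},
    {"gripper": 0,"travel": [-38.2,29.8,21.3],"turn": [0,0,0]},
    {"gripper": 0,"travel": [-38.2,29.8,21.3],"turn": [0,0,0]},
    {"gripper": 0,"travel": [-38.2,29.8,21.3],"turn": [0,0,0]},
    {"gripper": 0,"travel": [-38.2,29.8,21.3],"turn": [0,0,0]},
    {"gripper": 0,"travel": [-38.2,29.8,21.3],"turn": [0,0,0]},
    {"gripper": 0,"travel": [-38.2,29.8,21.3],"turn": [0,0,0]},
    {"gripper": 0,"travel": [0,0,0],"turn": [0,0,0]},
    {"gripper": 0,"travel": [0,0,0],"turn": [0,0,0]}
  ]
}}

```text
time: 2.85
tcp_pos: [0.4347, 0.1573, 0.1504]
eef_rot: [2.059, 2.002, 0.353]
wrist_force: [0.1, 0.1, 0.6]
grip_width: 0.0006
grip_force: 0.0
```

Run:
```python
from go import *
rel([.434,.158,.150],[.434,.158,.114])
a=cam('scene');b=cam('wrist')
save('a2.png',np.hstack([cv2.resize(a['frame'][100:260,180:380],(400,320),interpolation=cv2.INTER_CUBIC),cv2.resize(b['frame'],(400,320))]),1)
W=cloud(b);np.save('w2.npy',W)
```

```text
t 2.85 p [0.4347 0.1573 0.1504] F [0.1 0.1 0.6] grip 0.0005993162654238911
[[ 0.028  0.94   0.341]
 [ 1.    -0.027 -0.008]
 [ 0.001  0.341 -0.94 ]]
[0.434, 0.158, 0.15] tool mm [ 0.6 -0.8  0.1]
[0.434, 0.158, 0.114] tool mm [ -0.  -12.3  33.8]
```

View pics/a2.png

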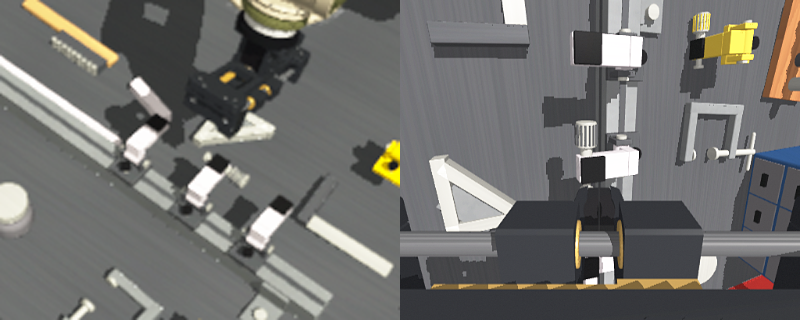

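The left half shows the gripper above the magnet with the plain stops untouched. The wrist half shows the fine pad (black, with the knurled head beyond it) at (593,167) and the shut fingers right beside it at (598,200). I'll measure the pad and fingertips from the wrist depth.

Run:
```python
from h import *
W=np.load('w2.npy');c=cam('wrist');f=c['frame'].astype(int).sum(-1)
print(W.shape)
# crop px -> orig: u=(px-400)*1.28, v=py*1.2
sub=(slice(150,225),slice(200,310))
w=W[sub].reshape(-1,3);g=f[sub].ravel()
m=(abs(w[:,2]-.094)<.012)&(w[:,0]<.475)
for n,k in(('dark',m&(g<150)),('shoe',m|((abs(w[:,2]-.088)<.012)&(g>400)))):
    q=w[k];print(n,k.sum(),np.percentile(q,[2,50,98],axis=0).round(4).tolist())
w=W[210:330,200:310].reshape(-1,3);q=w[(w[:,2]>.125)&(w[:,2]<.2)]
for z in np.arange(.13,.2,.01):
    r=q[abs(q[:,2]-z)<.005]
    if len(r):print(round(z,3),len(r),r.min(0).round(4),r.max(0).round(4))
```

```text
(384, 512, 3)
dark 931 [[0.4359, 0.1487, 0.096], [0.4468, 0.1604, 0.0975], [0.4586, 0.1712, 0.0988]]
shoe 3632 [[0.4344, 0.1473, 0.0827], [0.4511, 0.1655, 0.0923], [0.4969, 0.1983, 0.0984]]
0.15 205 [0.4173 0.1659 0.1469] [0.4431 0.169  0.155 ]
0.16 477 [0.4127 0.1652 0.155 ] [0.4447 0.1693 0.165 ]
0.17 675 [0.4134 0.1489 0.165 ] [0.4434 0.1694 0.175 ]
0.18 527 [0.4106 0.1648 0.175 ] [0.44   0.1694 0.185 ]
0.19 792 [0.409  0.1474 0.185 ] [0.4323 0.1699 0.195 ]
0.2 80 [0.4074 0.1474 0.195 ] [0.4271 0.1693 0.1998]
```

Pad centre is (0.447, 0.160, 0.0975), as it should be. The fingertips are about 24 mm across in the tilt plane. Now down onto the pad, slowly.

Call:
{"api": "play_rows", "payload": {
  "plan": [
    {"gripper": 0,"travel": [0.7,-4,10.6],"turn": [0,0,0]},
    {"gripper": 0,"travel": [0.7,-4,10.6],"turn": [0,0,0]},
    {"gripper": 0,"travel": [0.7,-4,10.6],"turn": [0,0,0]},
    {"gripper": 0,"travel": [0.7,-4,10.6],"turn": [0,0,0]},
    {"gripper": 0,"travel": [0,-1.9,4.2],"turn": [0,0,0]},
    {"gripper": 0,"travel": [0,-1.9,4.2],"turn": [0,0,0]},
    {"gripper": 0,"travel": [0,-1.9,4.2],"turn": [0,0,0]},
    {"gripper": 0,"travel": [0,-1.9,4.2],"turn": [0,0,0]}
  ]
}}

```text
time: 4.0
tcp_pos: [0.4324, 0.1604, 0.0864]
eef_rot: [2.057, 2.003, 0.353]
wrist_force: [-2.6, -0.3, 1.3]
grip_width: 0.0004
grip_force: 1.1
```

Call:
{"api": "play_rows", "payload": {
  "plan": [
    {"gripper": 0,"travel": [0,-2.5,2.75],"turn": [0,0,0]},
    {"gripper": 0,"travel": [0,-2.5,2.75],"turn": [0,0,0]},
    {"gripper": 0,"travel": [0,-2.5,2.75],"turn": [0,0,0]},
    {"gripper": 0,"travel": [0,-2.5,2.75],"turn": [0,0,0]},
    {"gripper": 0,"travel": [0,-1.7,3.3],"turn": [0,0,0]},
    {"gripper": 0,"travel": [0,-1.7,3.3],"turn": [0,0,0]},
    {"gripper": 0,"travel": [0,-1.7,3.3],"turn": [0,0,0]},
    {"gripper": 0,"travel": [0,-1.7,3.3],"turn": [0,0,0]}
  ]
}}

```text
time: 5.0
tcp_pos: [0.4254, 0.1606, 0.058]
eef_rot: [2.056, 2.003, 0.354]
wrist_force: [-0.2, -1.0, 0.0]
grip_width: 0.0005
grip_force: 0.2
```

Run:
```python
from go import *
rel()
a=cam('scene');b=cam('wrist')
save('a3.png',np.hstack([cv2.resize(a['frame'][130:230,220:345],(400,320),interpolation=cv2.INTER_CUBIC),cv2.resize(b['frame'],(400,320))]),1)
```

```text
t 5.0 p [0.4254 0.1606 0.058 ] F [-0.2 -1.   0. ] grip 0.00046676538632025005
[[ 0.026  0.939  0.342]
 [ 1.    -0.025 -0.009]
 [ 0.     0.342 -0.94 ]]
```

View pics/a3.png

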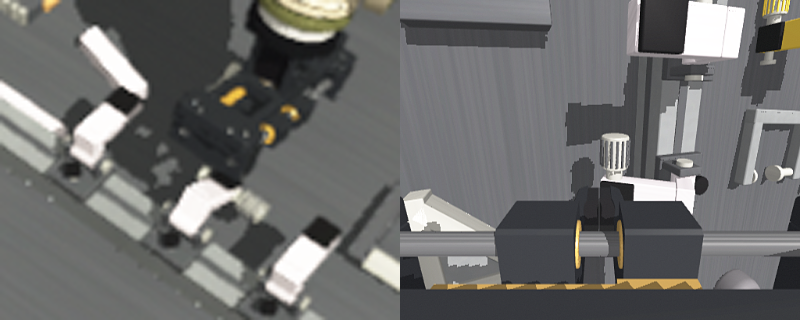

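The arm is turning under the tip: the pad is now at (620,190), right beside the fingertips. The plain stops are still up, so I'll continue along the arc.

Call:
{"api": "play_rows", "payload": {
  "plan": [
    {"gripper": 0,"travel": [0,-0.8,3.65],"turn": [0,0,0]},
    {"gripper": 0,"travel": [0,-0.8,3.65],"turn": [0,0,0]},
    {"gripper": 0,"travel": [0,-0.8,3.65],"turn": [0,0,0]},
    {"gripper": 0,"travel": [0,-0.8,3.65],"turn": [0,0,0]},
    {"gripper": 0,"travel": [0,0.25,3.45],"turn": [0,0,0]},
    {"gripper": 0,"travel": [0,0.25,3.45],"turn": [0,0,0]},
    {"gripper": 0,"travel": [0,0.25,3.45],"turn": [0,0,0]},
    {"gripper": 0,"travel": [0,0.25,3.45],"turn": [0,0,0]}
  ]
}}

```text
time: 6.1
tcp_pos: [0.433, 0.1604, 0.0304]
eef_rot: [2.056, 2.003, 0.353]
wrist_force: [-0.9, -0.2, 0.1]
grip_width: 0.0006
grip_force: 0.6
```

Call:
{"api": "play_rows", "payload": {
  "plan": [
    {"gripper": 0,"travel": [0,1.3,3],"turn": [0,0,0]},
    {"gripper": 0,"travel": [0,1.3,3],"turn": [0,0,0]},
    {"gripper": 0,"travel": [0,1.3,3],"turn": [0,0,0]},
    {"gripper": 0,"travel": [0,1.3,3],"turn": [0,0,0]}
  ]
}}

```text
time: 6.6
tcp_pos: [0.4417, 0.1601, 0.0208]
eef_rot: [2.057, 2.003, 0.352]
wrist_force: [-3.5, 0.1, -2.8]
grip_width: 0.0008
grip_force: 1.6
```

Call:
{"api": "play_rows", "payload": {
  "plan": [
    {"gripper": 0,"travel": [0,0.94,0.34],"turn": [0,0,0]},
    {"gripper": 0,"travel": [0,0.94,0.34],"turn": [0,0,0]},
    {"gripper": 0,"travel": [0,0.94,0.34],"turn": [0,0,0]},
    {"gripper": 0,"travel": [0,0.94,0.34],"turn": [0,0,0]}
  ]
}}

```text
time: 7.1
tcp_pos: [0.4456, 0.16, 0.021]
eef_rot: [2.057, 2.003, 0.352]
wrist_force: [-5.1, -0.0, -2.8]
grip_width: 0.0007
grip_force: 2.1
```

Call:
{"api": "play_rows", "payload": {
  "plan": [
    {"gripper": 0,"travel": [0,0.94,0.34],"turn": [0,0,0]},
    {"gripper": 0,"travel": [0,0.94,0.34],"turn": [0,0,0]}
  ]
}}

```text
time: 7.35
tcp_pos: [0.4482, 0.16, 0.0213]
eef_rot: [2.056, 2.003, 0.354]
wrist_force: [-0.8, 0.2, 0.1]
grip_width: 0.0004
grip_force: 0.7
```

Call:
{"api": "play_rows", "payload": {
  "plan": [
    {"gripper": 0,"travel": [0,0.94,0.34],"turn": [0,0,0]},
    {"gripper": 0,"travel": [0,0.94,0.34],"turn": [0,0,0]}
  ]
}}

```text
time: 7.6
tcp_pos: [0.4496, 0.16, 0.0213]
eef_rot: [2.057, 2.003, 0.352]
wrist_force: [-10.2, 1.2, 6.8]
grip_width: 0.0003
grip_force: 6.3
```

Call:
{"api": "play_rows", "payload": {
  "plan": [
    {"gripper": 0,"travel": [0,0.94,0.34],"turn": [0,0,0]},
    {"gripper": 0,"travel": [0,0.94,0.34],"turn": [0,0,0]}
  ]
}}

```text
time: 7.85
tcp_pos: [0.4499, 0.16, 0.021]
eef_rot: [2.058, 2.005, 0.349]
wrist_force: [-21.1, 3.3, 17.0]
grip_width: 0.0005
grip_force: 13.6
```

Run:
```python
from go import *
rel()
a=cam('scene');b=cam('wrist')
save('a4.png',np.hstack([cv2.resize(a['frame'][130:230,220:345],(400,320),interpolation=cv2.INTER_CUBIC),cv2.resize(b['frame'],(400,320))]),1)
```

```text
t 7.85 p [0.4499 0.16   0.021 ] F [-21.1   3.3  17. ] grip 0.000506927335798371
[[ 0.026  0.941  0.338]
 [ 1.    -0.024 -0.01 ]
 [-0.001  0.338 -0.941]]
```

View pics/a4.png

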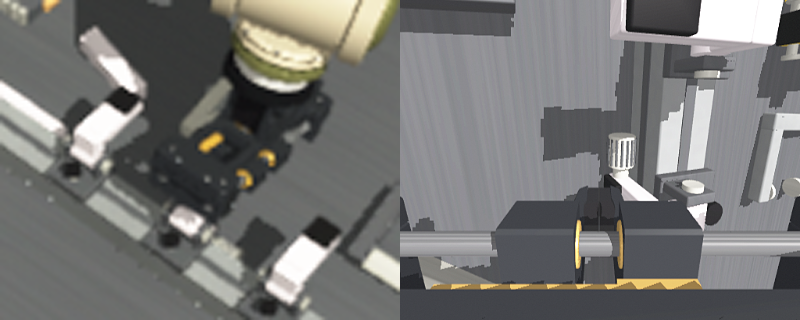

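Force builds rigidly to about 21 N at x = 0.450. I'll back straight off and check the arm's angle.

Call:
{"api": "play_rows", "payload": {
  "plan": [
    {"gripper": 0,"travel": [0,-4.7,-1.7],"turn": [0,0,0]},
    {"gripper": 0,"travel": [0,-9.4,-3.4],"turn": [0,0,0]},
    {"gripper": 0,"travel": [0,-18.8,-6.8],"turn": [0,0,0]},
    {"gripper": 0,"travel": [0,10,-28],"turn": [0,0,0]},
    {"gripper": 0,"travel": [0,17,-47],"turn": [0,0,0]},
    {"gripper": 0,"travel": [0,17,-47],"turn": [0,0,0]},
    {"gripper": 0,"travel": [-50,0,0],"turn": [0,0,0]},
    {"gripper": 0,"travel": [-50,0,0],"turn": [0,0,0]},
    {"gripper": 0,"travel": [-50,0,0],"turn": [0,0,0]},
    {"gripper": 0,"travel": [0,0,0],"turn": [0,0,0]}
  ]
}}

```text
time: 9.2
tcp_pos: [0.4129, 0.0077, 0.1513]
eef_rot: [2.061, 1.994, 0.352]
wrist_force: [0.8, 0.2, -0.3]
grip_width: 0.0004
grip_force: 0.0
```

Run:
```python
from go import *
rel()
a=cam('scene');b=cam('wrist');t=cam('top')
save('a5.png',np.hstack([cv2.resize(a['frame'][140:220,230:330],(400,320),interpolation=cv2.INTER_CUBIC),cv2.resize(t['frame'][170:250,150:290],(380,320),interpolation=cv2.INTER_CUBIC)]),1)
for n,c in(('scene',a),('top',t)):
    W=cloud(c).reshape(-1,3)
    q=W[(W[:,0]>.42)&(W[:,0]<.53)&(W[:,1]>.146)&(W[:,1]<.168)&(W[:,2]>.004)]
    for x in np.arange(.44,.53,.006):
        r=q[abs(q[:,0]-x)<.003]
        if len(r):print(n,round(x,3),len(r),np.percentile(r[:,2],[5,50,95]).round(4))
```

```text
t 9.2 p [0.4129 0.0077 0.1513] F [ 0.8  0.2 -0.3] grip 0.00036199138261584145
[[ 0.033  0.939  0.344]
 [ 0.999 -0.03  -0.012]
 [-0.001  0.344 -0.939]]
scene 0.464 2 [0.0625 0.0637 0.0649]
scene 0.47 11 [0.0642 0.066  0.0696]
scene 0.476 16 [0.0643 0.0668 0.0682]
scene 0.482 14 [0.064  0.0664 0.0685]
scene 0.488 13 [0.0639 0.0667 0.0694]
scene 0.494 12 [0.0668 0.0693 0.0716]
scene 0.5 31 [0.0463 0.0666 0.0706]
scene 0.506 18 [0.0479 0.0617 0.0676]
scene 0.512 17 [0.0445 0.0598 0.063 ]
scene 0.518 22 [0.0442 0.058  0.0632]
scene 0.524 59 [0.0059 0.0298 0.0575]
scene 0.53 8 [0.0403 0.0439 0.048 ]
top 0.446 1 [0.0042 0.0042 0.0042]
top 0.458 8 [0.0091 0.02   0.0234]
top 0.464 43 [0.0233 0.0408 0.0675]
top 0.47 20 [0.0141 0.0669 0.0706]
top 0.476 23 [0.063  0.0663 0.07  ]
top 0.482 22 [0.0636 0.0671 0.0695]
top 0.488 20 [0.0632 0.067  0.0712]
top 0.494 19 [0.0654 0.0708 0.0737]
top 0.5 17 [0.0647 0.0681 0.0718]
top 0.506 11 [0.0445 0.0488 0.0596]
top 0.512 21 [0.0458 0.0596 0.0651]
top 0.518 17 [0.0474 0.0578 0.0637]
top 0.524 7 [0.0433 0.0458 0.0492]
```

View pics/a5.png

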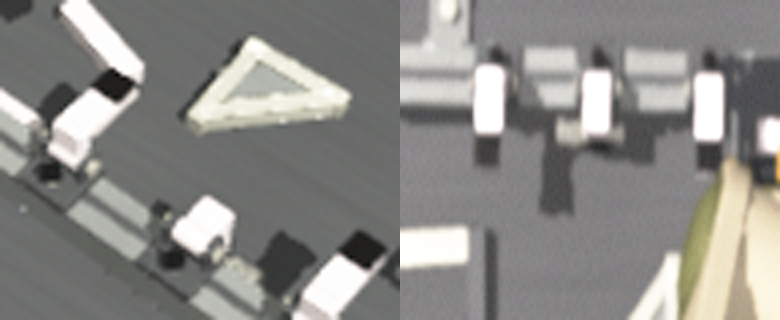

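The short leg now lies level (z ≈ 67 mm throughout) and the shoe hangs at x ≈ 0.46, so the fine stop is fully down, with the magnet and plain stops untouched. Next I straighten the tool and go beyond the bar's right end.

Call:
{"api": "play_rows", "payload": {
  "plan": [
    {"gripper": 0,"travel": [0,0,0],"turn": [10,0,0]},
    {"gripper": 0,"travel": [0,0,0],"turn": [10,0,0]},
    {"gripper": 0,"travel": [-50.3,6.7,3],"turn": [0,0,0]},
    {"gripper": 0,"travel": [-50.3,6.7,3],"turn": [0,0,0]},
    {"gripper": 0,"travel": [-50.3,6.7,3],"turn": [0,0,0]},
    {"gripper": 0,"travel": [-50.3,6.7,3],"turn": [0,0,0]},
    {"gripper": 0,"travel": [-50.3,6.7,3],"turn": [0,0,0]},
    {"gripper": 0,"travel": [-50.3,6.7,3],"turn": [0,0,0]},
    {"gripper": 0,"travel": [-50.3,6.7,3],"turn": [0,0,0]},
    {"gripper": 0,"travel": [0,0,0],"turn": [0,0,0]},
    {"gripper": 0,"travel": [0,0,0],"turn": [0,0,0]}
  ]
}}

```text
time: 10.72
tcp_pos: [0.4509, -0.3405, 0.1295]
eef_rot: [-2.248, -2.194, 0.0]
wrist_force: [-0.1, 0.3, -0.1]
grip_width: 0.0008
grip_force: 0.0
```

Run:
```python
from go import *
rel([.4515,-.345,.13],[.4515,-.345,.010])
b=cam('wrist');W=cloud(b).reshape(-1,3)
q=W[(W[:,2]>.015)&(W[:,2]<.025)&(W[:,0]>.43)&(W[:,0]<.474)&(W[:,1]<-.15)]
print('bar',len(q),q[:,1].min())
for y in np.arange(-.32,-.15,.02):
    r=q[abs(q[:,1]-y)<.01]
    if len(r)>5:print(round(y,2),np.percentile(r[:,0],[2,98]).round(4))
q=W[(W[:,2]>.036)&(W[:,2]<.044)&(W[:,0]<.56)&(W[:,0]>.43)]
for y in np.arange(-.36,-.1,.03):
    r=q[abs(q[:,1]-y)<.01]
    if len(r)>5:print('fence',round(y,2),np.percentile(r[:,0],[1,99]).round(4))
```

```text
t 10.72 p [ 0.4509 -0.3405  0.1295] F [-0.1  0.3 -0.1] grip 0.0007896397920360632
[[ 0.024  1.    -0.001]
 [ 1.    -0.024  0.001]
 [ 0.001 -0.001 -1.   ]]
[0.4515, -0.345, 0.13] tool mm [-4.4  0.7 -0.5]
[0.4515, -0.345, 0.01] tool mm [-1.0e-01  1.0e-01  1.2e+02]
bar 3807 -0.36314162238002057
-0.32 [0.4653 0.466 ]
-0.3 [0.4456 0.4664]
-0.28 [0.446  0.4673]
-0.26 [0.4466 0.4675]
-0.24 [0.4473 0.4685]
-0.22 [0.4479 0.4693]
-0.2 [0.4485 0.4696]
-0.18 [0.4488 0.4668]
fence -0.36 [0.4651 0.5041]
fence -0.33 [0.466  0.5069]
fence -0.3 [0.467  0.5111]
fence -0.27 [0.468  0.5069]
fence -0.24 [0.469 0.508]
fence -0.21 [0.4699 0.509 ]
```

Call:
{"api": "play_rows", "payload": {
  "plan": [
    {"gripper": 0,"travel": [0,-1,30],"turn": [0,0,0]},
    {"gripper": 0,"travel": [0,-1,30],"turn": [0,0,0]},
    {"gripper": 0,"travel": [0,0,30],"turn": [0,0,0]},
    {"gripper": 0,"travel": [0,0,19],"turn": [0,0,0]},
    {"gripper": 0,"travel": [0,0,10],"turn": [0,0,0]},
    {"gripper": 0,"travel": [5,0,0],"turn": [0,0,0]},
    {"gripper": 0,"travel": [5,0,0],"turn": [0,0,0]},
    {"gripper": 0,"travel": [3,0,0],"turn": [0,0,0]},
    {"gripper": 0,"travel": [2,0,0],"turn": [0,0,0]}
  ]
}}

```text
time: 11.9
tcp_pos: [0.4488, -0.3272, 0.0113]
eef_rot: [2.25, 2.192, -0.0]
wrist_force: [-0.0, 0.2, 0.5]
grip_width: 0.0008
grip_force: 0.0
```

Call:
{"api": "play_rows", "payload": {
  "plan": [
    {"gripper": 0,"travel": [2,0,0],"turn": [0,0,0]},
    {"gripper": 0,"travel": [2,0,0],"turn": [0,0,0]},
    {"gripper": 0,"travel": [2,0,0],"turn": [0,0,0]},
    {"gripper": 0,"travel": [2,0,0],"turn": [0,0,0]},
    {"gripper": 0,"travel": [3,0,0],"turn": [0,0,0]},
    {"gripper": 0,"travel": [3,0,0],"turn": [0,0,0]}
  ]
}}

```text
time: 12.65
tcp_pos: [0.449, -0.3131, 0.0108]
eef_rot: [-2.25, -2.192, -0.0]
wrist_force: [-0.4, -0.2, -0.1]
grip_width: 0.0007
grip_force: 0.0
```

Call:
{"api": "play_rows", "payload": {
  "plan": [
    {"gripper": 0,"travel": [3,0,0],"turn": [0,0,0]},
    {"gripper": 0,"travel": [3,0,0],"turn": [0,0,0]},
    {"gripper": 0,"travel": [3,0,0],"turn": [0,0,0]},
    {"gripper": 0,"travel": [3,0,0],"turn": [0,0,0]},
    {"gripper": 0,"travel": [4,0,0],"turn": [0,0,0]},
    {"gripper": 0,"travel": [4,0,0],"turn": [0,0,0]}
  ]
}}

```text
time: 13.4
tcp_pos: [0.4495, -0.293, 0.0108]
eef_rot: [2.251, 2.192, -0.0]
wrist_force: [-0.2, -2.0, -0.5]
grip_width: 0.0004
grip_force: 0.9
```

```bash
cat > bar.py <<'E'
from go import *
rel()
for n in ('top','scene'):
    W=cloud(cam(n)).reshape(-1,3)
    q=W[(W[:,2]>.013)&(W[:,2]<.026)&(W[:,0]>.44)&(W[:,0]<.474)&(W[:,1]>-.34)&(W[:,1]<.2)]
    h,e=np.histogram(q[:,1],np.arange(-.34,.2,.02));print(n,q[:,1].min(),q[:,1].max(),list(zip(e.round(2).tolist(),h.tolist())))
    for y in np.arange(-.3,.13,.06):
        r=q[abs(q[:,1]-y)<.01]
        if len(r)>5:print(round(y,2),np.percentile(r[:,0],[2,98]).round(4))
E
python3 bar.py
```

```text
t 13.4 p [ 0.4495 -0.293   0.0108] F [-0.2 -2.  -0.5] grip 0.000386126118917999
[[ 0.026  1.    -0.   ]
 [ 1.    -0.026 -0.   ]
 [-0.    -0.    -1.   ]]
top -0.2628426472291153 0.19835674782665197 [(-0.34, 0), (-0.32, 0), (-0.3, 0), (-0.28, 3), (-0.26, 58), (-0.24, 55), (-0.22, 29), (-0.2, 0), (-0.18, 0), (-0.16, 0), (-0.14, 0), (-0.12, 0), (-0.1, 0), (-0.08, 0), (-0.06, 0), (-0.04, 0), (-0.02, 0), (0.0, 5), (0.02, 0), (0.04, 0), (0.06, 0), (0.08, 0), (0.1, 0), (0.12, 6), (0.14, 15), (0.16, 15)]
-0.24 [0.4478 0.4697]
scene -0.28490350936900194 0.19937111431385934 [(-0.34, 0), (-0.32, 0), (-0.3, 15), (-0.28, 16), (-0.26, 19), (-0.24, 19), (-0.22, 18), (-0.2, 19), (-0.18, 19), (-0.16, 21), (-0.14, 20), (-0.12, 21), (-0.1, 19), (-0.08, 24), (-0.06, 19), (-0.04, 25), (-0.02, 22), (0.0, 9), (0.02, 0), (0.04, 0), (0.06, 0), (0.08, 0), (0.1, 0), (0.12, 0), (0.14, 0), (0.16, 6)]
-0.24 [0.4515 0.461 ]
-0.18 [0.4528 0.464 ]
-0.12 [0.4538 0.4667]
-0.06 [0.4561 0.4669]
0.0 [0.4579 0.4697]
```

The bar is sliding along the fence with about 2 N on the wrist. Its lead end is at y ≈ 0.015 and the foot is at about 0.136, so I'll continue.

Call:
{"api": "play_rows", "payload": {
  "plan": [
    {"gripper": 0,"travel": [5,0,0],"turn": [0,0,0]},
    {"gripper": 0,"travel": [5,0,0],"turn": [0,0,0]},
    {"gripper": 0,"travel": [5,0,0],"turn": [0,0,0]},
    {"gripper": 0,"travel": [5,0,0],"turn": [0,0,0]},
    {"gripper": 0,"travel": [5,0,0],"turn": [0,0,0]},
    {"gripper": 0,"travel": [5,0,0],"turn": [0,0,0]},
    {"gripper": 0,"travel": [5,0,0],"turn": [0,0,0]},
    {"gripper": 0,"travel": [5,0,0],"turn": [0,0,0]},
    {"gripper": 0,"travel": [5,0,0],"turn": [0,0,0]},
    {"gripper": 0,"travel": [5,0,0],"turn": [0,0,0]},
    {"gripper": 0,"travel": [5,0,0],"turn": [0,0,0]},
    {"gripper": 0,"travel": [5,0,0],"turn": [0,0,0]}
  ]
}}

```text
time: 15.0
tcp_pos: [0.4511, -0.233, 0.0109]
eef_rot: [2.25, 2.192, 0.0]
wrist_force: [0.2, -1.8, 1.1]
grip_width: 0.0006
grip_force: 1.3
```

Call:
{"api": "play_rows", "payload": {
  "plan": [
    {"gripper": 0,"travel": [4,0.1,0],"turn": [0,0,0]},
    {"gripper": 0,"travel": [4,0.1,0],"turn": [0,0,0]},
    {"gripper": 0,"travel": [4,0.1,0],"turn": [0,0,0]},
    {"gripper": 0,"travel": [4,0.1,0],"turn": [0,0,0]},
    {"gripper": 0,"travel": [4,0.1,0],"turn": [0,0,0]},
    {"gripper": 0,"travel": [4,0.1,0],"turn": [0,0,0]},
    {"gripper": 0,"travel": [4,0.1,0],"turn": [0,0,0]},
    {"gripper": 0,"travel": [4,0.1,0],"turn": [0,0,0]},
    {"gripper": 0,"travel": [3,0,0],"turn": [0,0,0]},
    {"gripper": 0,"travel": [2,0,0],"turn": [0,0,0]}
  ]
}}

```text
time: 16.25
tcp_pos: [0.4529, -0.1962, 0.0108]
eef_rot: [2.25, 2.192, -0.0]
wrist_force: [0.1, -3.3, 1.5]
grip_width: 0.0009
grip_force: 1.5
```

```bash
python3 bar.py
```

```text
t 16.25 p [ 0.4529 -0.1962  0.0108] F [ 0.1 -3.3  1.5] grip 0.0009169522619673592
[[ 0.026  1.     0.   ]
 [ 1.    -0.026 -0.   ]
 [-0.     0.    -1.   ]]
top -0.1538873646183872 0.1984928272884133 [(-0.34, 0), (-0.32, 0), (-0.3, 0), (-0.28, 0), (-0.26, 0), (-0.24, 0), (-0.22, 0), (-0.2, 0), (-0.18, 0), (-0.16, 21), (-0.14, 56), (-0.12, 50), (-0.1, 55), (-0.08, 41), (-0.06, 5), (-0.04, 0), (-0.02, 0), (0.0, 0), (0.02, 0), (0.04, 0), (0.06, 0), (0.08, 0), (0.1, 6), (0.12, 7), (0.14, 17), (0.16, 14)]
-0.12 [0.4517 0.4731]
-0.06 [0.4595 0.4706]
scene -0.1879224115868135 0.19933232961525335 [(-0.34, 0), (-0.32, 0), (-0.3, 0), (-0.28, 0), (-0.26, 0), (-0.24, 0), (-0.22, 0), (-0.2, 18), (-0.18, 20), (-0.16, 18), (-0.14, 22), (-0.12, 23), (-0.1, 26), (-0.08, 23), (-0.06, 26), (-0.04, 28), (-0.02, 32), (0.0, 9), (0.02, 0), (0.04, 8), (0.06, 35), (0.08, 35), (0.1, 31), (0.12, 0), (0.14, 0), (0.16, 6)]
-0.18 [0.4426 0.4637]
-0.12 [0.4516 0.4649]
-0.06 [0.4541 0.4679]
0.0 [0.4547 0.4708]
0.06 [0.4548 0.4723]
0.12 [0.4566 0.4716]
```

Lead end is at about 0.112, with roughly 22 mm left. I'll slow down now.

Call:
{"api": "play_rows", "payload": {
  "plan": [
    {"gripper": 0,"travel": [2,0,0],"turn": [0,0,0]},
    {"gripper": 0,"travel": [2,0,0],"turn": [0,0,0]},
    {"gripper": 0,"travel": [2,0,0],"turn": [0,0,0]},
    {"gripper": 0,"travel": [2,0,0],"turn": [0,0,0]},
    {"gripper": 0,"travel": [2,0,0],"turn": [0,0,0]},
    {"gripper": 0,"travel": [1.5,0,0],"turn": [0,0,0]},
    {"gripper": 0,"travel": [1.5,0,0],"turn": [0,0,0]},
    {"gripper": 0,"travel": [1,0,0],"turn": [0,0,0]},
    {"gripper": 0,"travel": [1,0,0],"turn": [0,0,0]}
  ]
}}

```text
time: 17.48
tcp_pos: [0.4532, -0.1812, 0.0108]
eef_rot: [-2.25, -2.192, 0.0]
wrist_force: [-0.4, -2.5, -0.7]
grip_width: 0.0002
grip_force: 1.1
```

Call:
{"api": "play_rows", "payload": {
  "plan": [
    {"gripper": 0,"travel": [1,0,0],"turn": [0,0,0]},
    {"gripper": 0,"travel": [1,0,0],"turn": [0,0,0]},
    {"gripper": 0,"travel": [1,0,0],"turn": [0,0,0]}
  ]
}}

```text
time: 17.85
tcp_pos: [0.4533, -0.1783, 0.0108]
eef_rot: [-2.25, -2.192, 0.0]
wrist_force: [-0.4, -2.6, 0.3]
grip_width: 0.0004
grip_force: 1.1
```

Call:
{"api": "play_rows", "payload": {
  "plan": [
    {"gripper": 0,"travel": [1,0,0],"turn": [0,0,0]},
    {"gripper": 0,"travel": [1,0,0],"turn": [0,0,0]}
  ]
}}

```text
time: 18.1
tcp_pos: [0.4534, -0.1763, 0.0108]
eef_rot: [-2.25, -2.192, 0.0]
wrist_force: [0.3, -2.2, 0.5]
grip_width: 0.0002
grip_force: 1.0
```

Call:
{"api": "play_rows", "payload": {
  "plan": [
    {"gripper": 0,"travel": [0.8,0,0],"turn": [0,0,0]},
    {"gripper": 0,"travel": [0.8,0,0],"turn": [0,0,0]}
  ]
}}

```text
time: 18.35
tcp_pos: [0.4536, -0.1751, 0.0109]
eef_rot: [2.25, 2.191, -0.0]
wrist_force: [-0.3, -6.4, -0.8]
grip_width: 0.0003
grip_force: 3.4
```

Call:
{"api": "play_rows", "payload": {
  "plan": [
    {"gripper": 0,"travel": [0.8,0,0],"turn": [0,0,0]}
  ]
}}

```text
time: 18.48
tcp_pos: [0.4539, -0.1749, 0.011]
eef_rot: [2.249, 2.19, -0.001]
wrist_force: [0.6, -9.6, -2.5]
grip_width: 0.0003
grip_force: 5.0
```

Call:
{"api": "play_rows", "payload": {
  "plan": [
    {"gripper": 0,"travel": [0.8,0,0],"turn": [0,0,0]}
  ]
}}

```text
time: 18.6
tcp_pos: [0.4542, -0.1748, 0.0113]
eef_rot: [2.248, 2.189, -0.001]
wrist_force: [0.6, -13.2, -0.7]
grip_width: 0.0006
grip_force: 6.6
```

Call:
{"api": "play_rows", "payload": {
  "plan": [
    {"gripper": 0,"travel": [0.8,0,0],"turn": [0,0,0]}
  ]
}}

```text
time: 18.73
tcp_pos: [0.4546, -0.1747, 0.0115]
eef_rot: [2.246, 2.188, -0.001]
wrist_force: [-0.0, -16.8, -1.5]
grip_width: 0.0003
grip_force: 8.3
```

The bar stopped rigidly at the predicted place (TCP y = -0.175 against a predicted -0.173). Now I withdraw.

Call:
{"api": "play_rows", "payload": {
  "plan": [
    {"gripper": 0,"travel": [-2,0,0],"turn": [0,0,0]},
    {"gripper": 0,"travel": [-4,-0.5,0],"turn": [0,0,0]},
    {"gripper": 0,"travel": [-10,-0.5,0],"turn": [0,0,0]},
    {"gripper": 0,"travel": [-20,-1,0],"turn": [0,0,0]},
    {"gripper": 0,"travel": [0,0,-20],"turn": [0,0,0]},
    {"gripper": 0,"travel": [0,0,-50],"turn": [0,0,0]},
    {"gripper": 0,"travel": [0,0,-50],"turn": [0,0,0]},
    {"gripper": 0,"travel": [-50,0,-30],"turn": [0,0,0]},
    {"gripper": 0,"travel": [-50,0,0],"turn": [0,0,0]},
    {"gripper": 0,"travel": [0,0,0],"turn": [0,0,0]},
    {"gripper": 0,"travel": [0,0,0],"turn": [0,0,0]}
  ]
}}

```text
time: 20.1
tcp_pos: [0.4475, -0.3083, 0.1605]
eef_rot: [-2.25, -2.19, -0.0]
wrist_force: [0.2, -0.0, -0.2]
grip_width: 0.0006
grip_force: 0.0
```

```bash
python3 bar.py
python3 - <<'E'
from h import *
a=cam('scene');t=cam('top')
x=cv2.resize(a['frame'][90:270,100:350],(780,560),interpolation=cv2.INTER_CUBIC);save('a6.png',x,1)
save('a7.png',t['frame'][150:290,120:440],2.4)
E
```

```text
t 20.1 p [ 0.4475 -0.3083  0.1605] F [ 0.2 -0.  -0.2] grip 0.0006015088002626385
[[ 0.027  1.    -0.001]
 [ 1.    -0.027  0.001]
 [ 0.001 -0.001 -1.   ]]
top -0.3098897221942708 0.1985107905075051 [(-0.34, 0), (-0.32, 4), (-0.3, 7), (-0.28, 6), (-0.26, 7), (-0.24, 8), (-0.22, 7), (-0.2, 4), (-0.18, 17), (-0.16, 57), (-0.14, 58), (-0.12, 52), (-0.1, 54), (-0.08, 53), (-0.06, 15), (-0.04, 2), (-0.02, 21), (0.0, 36), (0.02, 46), (0.04, 0), (0.06, 49), (0.08, 48), (0.1, 55), (0.12, 44), (0.14, 16), (0.16, 16)]
-0.3 [0.4674 0.4686]
-0.24 [0.4687 0.4699]
-0.12 [0.4523 0.4739]
-0.06 [0.4535 0.4709]
0.0 [0.4601 0.4716]
0.06 [0.4529 0.4697]
0.12 [0.4521 0.4711]
scene -0.16174320311704077 0.19641948314209534 [(-0.34, 0), (-0.32, 0), (-0.3, 0), (-0.28, 0), (-0.26, 0), (-0.24, 0), (-0.22, 0), (-0.2, 0), (-0.18, 3), (-0.16, 19), (-0.14, 22), (-0.12, 24), (-0.1, 21), (-0.08, 25), (-0.06, 25), (-0.04, 31), (-0.02, 27), (0.0, 12), (0.02, 0), (0.04, 7), (0.06, 35), (0.08, 38), (0.1, 39), (0.12, 9), (0.14, 0), (0.16, 6)]
-0.12 [0.4534 0.4664]
-0.06 [0.4545 0.468 ]
0.0 [0.4547 0.47  ]
0.06 [0.4544 0.4722]
0.12 [0.4552 0.4733]
```

View pics/a6.png

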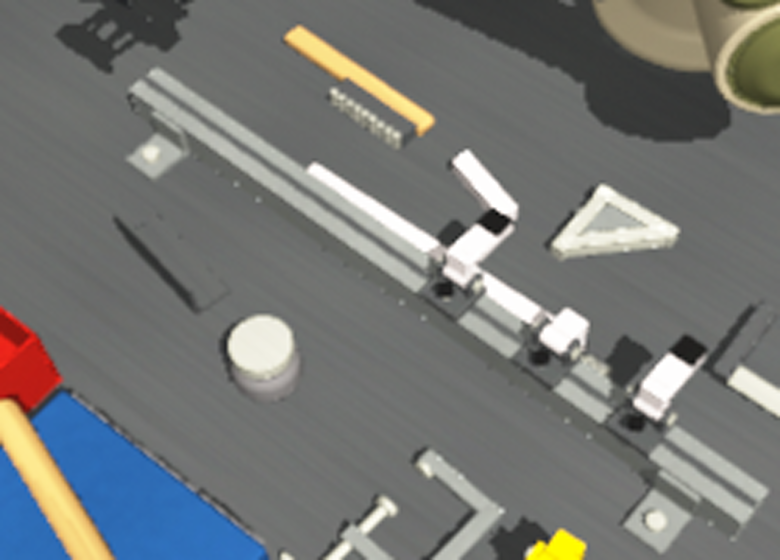

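View pics/a7.png

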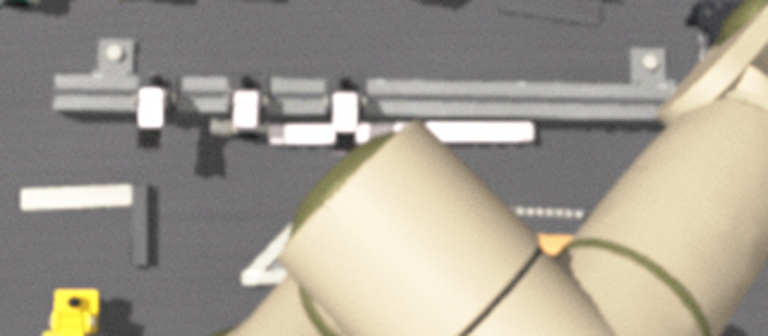

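The scene view shows the bar under the right plain stop and reaching the fine stop's foot at about (545,315), and everything else is in place. In the top view, though, the bar (lead at (270,133), tail at (535,131)) looks slightly skewed to the fence. I'll clear the arm and measure the angle.

Call:
{"api": "play_rows", "payload": {
  "plan": [
    {"gripper": 0,"travel": [-50,0,-20],"turn": [0,0,0]},
    {"gripper": 0,"travel": [-50,-20,-20],"turn": [0,0,0]},
    {"gripper": 0,"travel": [-40,-40,0],"turn": [0,0,0]},
    {"gripper": 0,"travel": [-20,-40,0],"turn": [0,0,0]},
    {"gripper": 0,"travel": [0,-40,0],"turn": [0,0,0]},
    {"gripper": 0,"travel": [0,0,0],"turn": [0,0,0]},
    {"gripper": 0,"travel": [0,0,0],"turn": [0,0,0]}
  ]
}}

```text
time: 21.18
tcp_pos: [0.3044, -0.4642, 0.201]
eef_rot: [2.249, 2.192, 0.0]
wrist_force: [-0.7, 0.9, 0.5]
grip_width: 0.0006
grip_force: 0.0
```

```bash
cat > ang.py <<'E'
from go import *
def edges(f,W,name):
    # bright bar columns: project bench-plane z=20mm grid into the picture, sample brightness across x for each y
    T,(F,cx,cy)=W
    g=cv2.cvtColor(f,cv2.COLOR_RGB2GRAY).astype(np.float32)
    xs=np.arange(.435,.49,.0005);ys=np.arange(-.33,.15,.01)
    X,Y=np.meshgrid(xs,ys);P=np.stack([X,Y,np.full_like(X,.02),np.ones_like(X)],-1)@np.asarray(T).T
    I=cv2.remap(g,(P[...,0]/P[...,2]*F+cx).astype(np.float32),(P[...,1]/P[...,2]*F+cy).astype(np.float32),1)
    out=[]
    for y,r in zip(ys,I):
        w=np.clip(r-170,0,None)
        if 12<(w>20).sum()*.5<26: out.append((y,xs[(w>20)][0],xs[(w>20)][-1]))
    o=np.array(out)
    print(name,len(o));print((o[::3]*1000).round(1).tolist())
    for k in(1,2):
        p=np.polyfit(o[:,0],o[:,k],1);r=o[:,k]-np.polyval(p,o[:,0]);i=abs(r)<.003;print('slope',np.polyfit(o[i,0],o[i,k],1).round(4),i.sum())
D=np.load('top1.npz');edges(D['f'],(D['T'],D['k']),'before')
c=cam('top');edges(c['frame'],(c['world_to_cam'],(c['f'],c['cx'],c['cy'])),'now')
W=cloud(c).reshape(-1,3)
q=W[(W[:,2]>.016)&(W[:,2]<.024)&(W[:,0]>.44)&(W[:,0]<.476)&(W[:,1]>-.155)&(W[:,1]<.12)]
for y in np.arange(-.15,.13,.03):
    r=q[abs(q[:,1]-y)<.01]
    if len(r)>5:print(round(y,2),len(r),np.percentile(r[:,0],[5,50,95]).round(4))
E
python3 ang.py
```

```text
before 0
[]Traceback (most recent call last):
  File "ang.py", line 17, in <module>
    D=np.load('top1.npz');edges(D['f'],(D['T'],D['k']),'before')
                          ~~~~~^^^^^^^^^^^^^^^^^^^^^^^^^^^^^^^^^
  File "ang.py", line 16, in edges
    p=np.polyfit(o[:,0],o[:,k],1);r=o[:,k]-np.polyval(p,o[:,0]);i=abs(r)<.003;print('slope',np.polyfit(o[i,0],o[i,k],1).round(4),i.sum())
                 ~^^^^^
IndexError: too many indices for array: array is 1-dimensional, but 2 were indexed
```

```bash
sed -i 's/w=np.clip(r-170,0,None)/w=np.clip(r-185,0,None)/; s/    o=np.array(out)/    o=np.array(out)\n    print(I[8,::6].round(),I[25,::6].round())\n    if not len(out): return/' ang.py; python3 ang.py
```

```text
[129. 117. 111. 161. 243. 255. 255. 255. 255. 255. 246. 194. 158. 186.
 211. 214. 213. 202. 173.] [134. 131. 129. 118. 113. 176. 252. 255. 255. 255. 255. 255. 243. 184.
 152. 185. 213. 216. 215.]
before 2
[[-300.0, 445.5, 479.0]]
slope [0.0293 0.4543] 2
slope [0.0362 0.4899] 2
[ 96. 102. 109. 114. 110. 111. 107.  95.  77.  68.  68.  77. 117. 160.
 183. 186. 180. 174. 149.] [114. 112. 104.  95. 139. 226. 254. 254. 254. 253. 254. 250. 205. 128.
 121. 161. 181. 185. 184.]
now 23
[[-160.0, 449.5, 469.0], [-130.0, 448.5, 469.5], [-100.0, 449.0, 470.5], [-70.0, 449.5, 471.0], [-40.0, 450.5, 471.0], [-10.0, 451.0, 469.0], [70.0, 449.5, 471.0], [100.0, 450.0, 471.0]]
slope [0.0052 0.4499] 22
slope [0.0046 0.4705] 23
-0.15 41 [0.4524 0.4633 0.4737]
-0.12 54 [0.4525 0.4619 0.471 ]
-0.09 54 [0.4528 0.4637 0.4749]
-0.06 56 [0.4533 0.4624 0.4756]
-0.03 51 [0.4516 0.4626 0.4708]
0.0 47 [0.452  0.4629 0.471 ]
0.03 45 [0.4523 0.4609 0.4716]
0.06 18 [0.4553 0.4616 0.4692]
0.09 46 [0.4533 0.4619 0.4703]
0.12 20 [0.4539 0.4626 0.4704]
```

The bar is yawed about 25 mrad, with its lead end roughly 8 mm off the fence. I'll mend it by nudging the front face towards the fence near the lead end, in the gap between the right plain stop and the foot, and then near the tail.

Call:
{"api": "play_rows", "payload": {
  "plan": [
    {"gripper": 0,"travel": [47.8,8.8,2.5],"turn": [0,0,0]},
    {"gripper": 0,"travel": [47.8,8.8,2.5],"turn": [0,0,0]},
    {"gripper": 0,"travel": [47.8,8.8,2.5],"turn": [0,0,0]},
    {"gripper": 0,"travel": [47.8,8.8,2.5],"turn": [0,0,0]},
    {"gripper": 0,"travel": [47.8,8.8,2.5],"turn": [0,0,0]},
    {"gripper": 0,"travel": [47.8,8.8,2.5],"turn": [0,0,0]},
    {"gripper": 0,"travel": [47.8,8.8,2.5],"turn": [0,0,0]},
    {"gripper": 0,"travel": [47.8,8.8,2.5],"turn": [0,0,0]},
    {"gripper": 0,"travel": [47.8,8.8,2.5],"turn": [0,0,0]},
    {"gripper": 0,"travel": [47.8,8.8,2.5],"turn": [0,0,0]},
    {"gripper": 0,"travel": [47.8,8.8,2.5],"turn": [0,0,0]},
    {"gripper": 0,"travel": [47.8,8.8,2.5],"turn": [0,0,0]}
  ]
}}

```text
time: 22.72
tcp_pos: [0.4247, 0.1087, 0.1709]
eef_rot: [2.248, 2.194, 0.001]
wrist_force: [0.3, -0.6, -0.2]
grip_width: 0.0004
grip_force: 0.0
```

Run:
```python
from go import *
rel([.425,.107,.15],[.425,.107,.012])
c=cam('wrist');W=cloud(c).reshape(-1,3)
def S(n,x0,x1,y0,y1,z0,z1):
    q=W[(W[:,0]>x0)&(W[:,0]<x1)&(W[:,1]>y0)&(W[:,1]<y1)&(W[:,2]>z0)&(W[:,2]<z1)]
    print(n,len(q),np.percentile(q,[1,50,99],axis=0).round(4).tolist() if len(q) else '')
S('Rshoe',.42,.5,.02,.08,.075,.105)
S('bar',.43,.485,.075,.14,.016,.024)
S('foot/shoe',.44,.5,.12,.15,.005,.07)
S('fine elbow',.44,.5,.145,.18,.055,.08)
```

```text
t 22.73 p [0.4247 0.1087 0.1709] F [ 0.3 -0.6 -0.2] grip 0.00042417251059749793
[[ 0.025  1.     0.001]
 [ 1.    -0.025  0.   ]
 [ 0.     0.001 -1.   ]]
[0.425, 0.107, 0.15] tool mm [-1.7  0.3 20.9]
[0.425, 0.107, 0.012] tool mm [-0.00e+00 -1.00e-01  1.38e+02]
Rshoe 20 [[0.4529, 0.0601, 0.0752], [0.4849, 0.0609, 0.0765], [0.4932, 0.0621, 0.0773]]
bar 1201 [[0.4513, 0.0756, 0.0165], [0.4623, 0.108, 0.0196], [0.4813, 0.1383, 0.0237]]
foot/shoe 1183 [[0.4512, 0.1202, 0.0065], [0.4815, 0.1337, 0.0393], [0.4994, 0.1498, 0.0699]]
fine elbow 1521 [[0.4634, 0.1466, 0.0586], [0.4835, 0.1609, 0.0682], [0.4996, 0.1788, 0.0716]]
```

Call:
{"api": "play_rows", "payload": {
  "plan": [
    {"gripper": 0,"travel": [-1.2,0,40],"turn": [0,0,0]},
    {"gripper": 0,"travel": [0,0,45],"turn": [0,0,0]},
    {"gripper": 0,"travel": [0,0,40],"turn": [0,0,0]},
    {"gripper": 0,"travel": [0,0,22],"turn": [0,0,0]},
    {"gripper": 0,"travel": [0,0,12],"turn": [0,0,0]},
    {"gripper": 0,"travel": [0,4,0],"turn": [0,0,0]},
    {"gripper": 0,"travel": [0,4,0],"turn": [0,0,0]},
    {"gripper": 0,"travel": [0,2,0],"turn": [0,0,0]}
  ]
}}

```text
time: 23.78
tcp_pos: [0.4352, 0.1047, 0.0126]
eef_rot: [2.25, 2.191, 0.002]
wrist_force: [-0.1, -0.3, 0.4]
grip_width: 0.0002
grip_force: 0.0
```

Call:
{"api": "play_rows", "payload": {
  "plan": [
    {"gripper": 0,"travel": [0,1.5,0],"turn": [0,0,0]},
    {"gripper": 0,"travel": [0,1.5,0],"turn": [0,0,0]},
    {"gripper": 0,"travel": [0,1.5,0],"turn": [0,0,0]}
  ]
}}

```text
time: 24.15
tcp_pos: [0.4384, 0.1045, 0.0118]
eef_rot: [-2.25, -2.191, 0.001]
wrist_force: [-2.1, -0.2, 1.8]
grip_width: 0.0007
grip_force: 1.2
```

Call:
{"api": "play_rows", "payload": {
  "plan": [
    {"gripper": 0,"travel": [0,1.5,0],"turn": [0,0,0]},
    {"gripper": 0,"travel": [0,1.5,0],"turn": [0,0,0]}
  ]
}}

```text
time: 24.4
tcp_pos: [0.4419, 0.1045, 0.0118]
eef_rot: [-2.25, -2.192, 0.0]
wrist_force: [-2.1, 0.4, 1.4]
grip_width: 0.0008
grip_force: 1.2
```

Call:
{"api": "play_rows", "payload": {
  "plan": [
    {"gripper": 0,"travel": [0.3,1.2,0],"turn": [0,0,0]},
    {"gripper": 0,"travel": [0.3,1.2,0],"turn": [0,0,0]}
  ]
}}

```text
time: 24.65
tcp_pos: [0.4444, 0.1049, 0.0118]
eef_rot: [2.25, 2.192, -0.0]
wrist_force: [-1.6, -0.7, 1.3]
grip_width: 0.0003
grip_force: 1.2
```

Call:
{"api": "play_rows", "payload": {
  "plan": [
    {"gripper": 0,"travel": [0,1,0],"turn": [0,0,0]},
    {"gripper": 0,"travel": [0,1,0],"turn": [0,0,0]}
  ]
}}

```text
time: 24.9
tcp_pos: [0.446, 0.1049, 0.0118]
eef_rot: [-2.25, -2.192, 0.001]
wrist_force: [-4.3, -0.5, 1.9]
grip_width: 0.0004
grip_force: 2.1
```

Call:
{"api": "play_rows", "payload": {
  "plan": [
    {"gripper": 0,"travel": [0,1,0],"turn": [0,0,0]}
  ]
}}

```text
time: 25.02
tcp_pos: [0.4468, 0.1049, 0.0117]
eef_rot: [-2.25, -2.191, 0.002]
wrist_force: [-8.1, -1.3, 6.6]
grip_width: 0.0001
grip_force: 4.2
```

Call:
{"api": "play_rows", "payload": {
  "plan": [
    {"gripper": 0,"travel": [0,1,0],"turn": [0,0,0]}
  ]
}}

```text
time: 25.15
tcp_pos: [0.4469, 0.1049, 0.0117]
eef_rot: [-2.248, -2.19, 0.004]
wrist_force: [-13.2, -1.2, 9.7]
grip_width: 0.0002
grip_force: 6.6
```

The lead end is against the fence. I'll back off, rise, and go over to near the tail.

Call:
{"api": "play_rows", "payload": {
  "plan": [
    {"gripper": 0,"travel": [0,-4,0],"turn": [0,0,0]},
    {"gripper": 0,"travel": [0,-9,0],"turn": [0,0,0]},
    {"gripper": 0,"travel": [0,-14,0],"turn": [0,0,0]},
    {"gripper": 0,"travel": [0,0,-40],"turn": [0,0,0]},
    {"gripper": 0,"travel": [0,0,-50],"turn": [0,0,0]},
    {"gripper": 0,"travel": [0,0,-50],"turn": [0,0,0]},
    {"gripper": 0,"travel": [-55,0,0],"turn": [0,0,0]},
    {"gripper": 0,"travel": [-55,0,0],"turn": [0,0,0]},
    {"gripper": 0,"travel": [-55,0,0],"turn": [0,0,0]},
    {"gripper": 0,"travel": [-55,0,0],"turn": [0,0,0]},
    {"gripper": 0,"travel": [0,0,0],"turn": [0,0,0]},
    {"gripper": 0,"travel": [0,0,0],"turn": [0,0,0]}
  ]
}}

```text
time: 26.65
tcp_pos: [0.4153, -0.1138, 0.1517]
eef_rot: [-2.251, -2.192, -0.0]
wrist_force: [0.3, 0.2, 0.8]
grip_width: 0.0007
grip_force: 0.0
```

```bash
cat > wb.py <<'E'
from go import *
rel()
c=cam('wrist');W=cloud(c).reshape(-1,3)
q=W[(W[:,2]>.016)&(W[:,2]<.024)&(W[:,0]>.435)&(W[:,0]<.484)]
for y in np.arange(-.2,.14,.02):
    r=q[abs(q[:,1]-y)<.008];f=W[(abs(W[:,1]-y)<.008)&(abs(W[:,2]-.04)<.004)&(W[:,0]>.44)&(W[:,0]<.5)]
    if len(r)>10 and len(f)>5:print(round(y,2),np.percentile(r[:,0],[2,98]).round(4),'fence',np.percentile(f[:,0],1).round(4))
q=q[(q[:,0]<.47)&(q[:,1]<.05)];print('tail y',np.percentile(q[:,1],.2).round(4))
E
python3 wb.py; python3 ang.py | tail -16
```

```text
t 26.65 p [ 0.4153 -0.1138  0.1517] F [0.3 0.2 0.8] grip 0.0006698704971888987
[[ 0.027  1.     0.   ]
 [ 1.    -0.027  0.   ]
 [ 0.     0.    -1.   ]]
-0.16 [0.4464 0.4714] fence 0.4715
-0.14 [0.4473 0.4718] fence 0.4722
-0.12 [0.4484 0.4726] fence 0.4728
-0.1 [0.4494 0.4734] fence 0.4735
-0.08 [0.4507 0.474 ] fence 0.4741
-0.06 [0.4517 0.4746] fence 0.4749
-0.04 [0.4527 0.4754] fence 0.4755
-0.02 [0.4538 0.476 ] fence 0.4762
-0.0 [0.4548 0.4768] fence 0.4769
0.02 [0.4559 0.4775] fence 0.4774
tail y -0.1647
slope [0.0362 0.4899] 2
[218. 231. 238. 241. 242. 242. 243. 244. 243. 244. 244. 242. 241. 241.
 240. 238. 238. 237. 236.] [202. 183. 160. 143. 166. 233. 255. 255. 254. 254. 255. 252. 211. 135.
 130. 172. 193. 194. 196.]
now 18
[[-170.0, 474.0, 489.5], [-80.0, 449.0, 471.0], [-50.0, 451.0, 472.0], [-20.0, 453.0, 474.5], [30.0, 456.0, 473.5], [90.0, 458.0, 478.5]]
slope [0.0532 0.4541] 15
slope [0.034  0.4741] 14
-0.09 18 [0.4554 0.467  0.4752]
-0.06 55 [0.4537 0.4647 0.4756]
-0.03 51 [0.4555 0.4652 0.4736]
0.0 45 [0.4574 0.4662 0.4743]
0.03 34 [0.458  0.4659 0.4747]
0.06 20 [0.4607 0.4692 0.4752]
0.09 37 [0.4618 0.4699 0.4757]
0.12 17 [0.4619 0.4681 0.4755]
```

Now the lead touches and the tail is about 5 mm off. Pressing at mid-length, just on the lead side, will keep the lead on the fence while the tail swings in.

Call:
{"api": "play_rows", "payload": {
  "plan": [
    {"gripper": 0,"travel": [46,4,0],"turn": [0,0,0]},
    {"gripper": 0,"travel": [46,4,0],"turn": [0,0,0]},
    {"gripper": 0,"travel": [0,0,45],"turn": [0,0,0]},
    {"gripper": 0,"travel": [0,0,45],"turn": [0,0,0]},
    {"gripper": 0,"travel": [0,0,32],"turn": [0,0,0]},
    {"gripper": 0,"travel": [0,0,17],"turn": [0,0,0]},
    {"gripper": 0,"travel": [0,5,0],"turn": [0,0,0]},
    {"gripper": 0,"travel": [0,5,0],"turn": [0,0,0]},
    {"gripper": 0,"travel": [0,2,0],"turn": [0,0,0]}
  ]
}}

```text
time: 27.88
tcp_pos: [0.4388, -0.0229, 0.0136]
eef_rot: [2.249, 2.191, 0.001]
wrist_force: [-0.9, -0.1, -0.1]
grip_width: 0.0003
grip_force: 0.0
```

Call:
{"api": "play_rows", "payload": {
  "plan": [
    {"gripper": 0,"travel": [0,1.5,0],"turn": [0,0,0]},
    {"gripper": 0,"travel": [0,1.5,0],"turn": [0,0,0]},
    {"gripper": 0,"travel": [0,1.5,0],"turn": [0,0,0]}
  ]
}}

```text
time: 28.25
tcp_pos: [0.4418, -0.0229, 0.0129]
eef_rot: [-2.25, -2.191, 0.001]
wrist_force: [-6.0, -0.9, 4.3]
grip_width: 0.0004
grip_force: 2.8
```

Call:
{"api": "play_rows", "payload": {
  "plan": [
    {"gripper": 0,"travel": [0,1,0],"turn": [0,0,0]}
  ]
}}

```text
time: 28.38
tcp_pos: [0.4429, -0.023, 0.0129]
eef_rot: [-2.25, -2.191, 0.001]
wrist_force: [-6.7, -1.5, 5.5]
grip_width: 0.0002
grip_force: 3.2
```

Call:
{"api": "play_rows", "payload": {
  "plan": [
    {"gripper": 0,"travel": [0,1,0],"turn": [0,0,0]}
  ]
}}

```text
time: 28.5
tcp_pos: [0.4431, -0.023, 0.0128]
eef_rot: [-2.248, -2.19, 0.004]
wrist_force: [-12.7, -3.1, 11.2]
grip_width: 0.0002
grip_force: 6.7
```

Call:
{"api": "play_rows", "payload": {
  "plan": [
    {"gripper": 0,"travel": [0,1,0],"turn": [0,0,0]}
  ]
}}

```text
time: 28.62
tcp_pos: [0.4432, -0.0229, 0.0127]
eef_rot: [-2.247, -2.189, 0.006]
wrist_force: [-17.5, -4.2, 16.2]
grip_width: 0.0007
grip_force: 9.5
```

Call:
{"api": "play_rows", "payload": {
  "plan": [
    {"gripper": 0,"travel": [0,0.7,0],"turn": [0,0,0]}
  ]
}}

```text
time: 28.75
tcp_pos: [0.4432, -0.0229, 0.0127]
eef_rot: [-2.245, -2.189, 0.008]
wrist_force: [-20.9, -5.3, 18.7]
grip_width: 0.0004
grip_force: 11.2
```

Call:
{"api": "play_rows", "payload": {
  "plan": [
    {"gripper": 0,"travel": [0,-5,0],"turn": [0,0,0]},
    {"gripper": 0,"travel": [0,-9,0],"turn": [0,0,0]},
    {"gripper": 0,"travel": [0,-11,0],"turn": [0,0,0]},
    {"gripper": 0,"travel": [0,0,-40],"turn": [0,0,0]},
    {"gripper": 0,"travel": [0,0,-50],"turn": [0,0,0]},
    {"gripper": 0,"travel": [0,0,-50],"turn": [0,0,0]},
    {"gripper": 0,"travel": [-48,0,0],"turn": [0,0,0]},
    {"gripper": 0,"travel": [-48,0,0],"turn": [0,0,0]},
    {"gripper": 0,"travel": [-48,0,0],"turn": [0,0,0]},
    {"gripper": 0,"travel": [-48,0,0],"turn": [0,0,0]},
    {"gripper": 0,"travel": [0,0,0],"turn": [0,0,0]},
    {"gripper": 0,"travel": [0,0,0],"turn": [0,0,0]}
  ]
}}

```text
time: 30.25
tcp_pos: [0.4157, -0.2137, 0.1526]
eef_rot: [-2.25, -2.191, -0.0]
wrist_force: [1.0, 0.1, 0.6]
grip_width: 0.0009
grip_force: 0.0
```

```bash
python3 wb.py
```

```text
t 30.25 p [ 0.4157 -0.2137  0.1526] F [1.  0.1 0.6] grip 0.0008966697350203964
[[ 0.027  1.    -0.   ]
 [ 1.    -0.027  0.001]
 [ 0.001 -0.    -1.   ]]
-0.2 [0.4692 0.4704] fence 0.4701
-0.18 [0.4698 0.4709] fence 0.4708
-0.16 [0.452  0.4712] fence 0.4715
-0.14 [0.4523 0.4718] fence 0.4722
-0.12 [0.4531 0.4725] fence 0.4728
-0.1 [0.4537 0.4731] fence 0.4735
-0.08 [0.4545 0.4739] fence 0.4742
-0.06 [0.455  0.4744] fence 0.4748
tail y -0.2765
```

The bar now lies flush along the fence (front face 20 mm ahead of it at all points). I'll finish with a light re-seat of the tail against the foot.

Call:
{"api": "play_rows", "payload": {
  "plan": [
    {"gripper": 0,"travel": [0,18,20],"turn": [0,0,0]},
    {"gripper": 0,"travel": [0,18,35],"turn": [0,0,0]},
    {"gripper": 0,"travel": [0,0,45],"turn": [0,0,0]},
    {"gripper": 0,"travel": [0,0,28],"turn": [0,0,0]},
    {"gripper": 0,"travel": [0,0,13],"turn": [0,0,0]},
    {"gripper": 0,"travel": [10,0,0],"turn": [0,0,0]},
    {"gripper": 0,"travel": [12,0,0],"turn": [0,0,0]},
    {"gripper": 0,"travel": [6,0,0],"turn": [0,0,0]},
    {"gripper": 0,"travel": [4,0,0],"turn": [0,0,0]},
    {"gripper": 0,"travel": [2,0,0],"turn": [0,0,0]},
    {"gripper": 0,"travel": [1,0,0],"turn": [0,0,0]}
  ]
}}

```text
time: 31.68
tcp_pos: [0.453, -0.1804, 0.0119]
eef_rot: [2.251, 2.192, 0.0]
wrist_force: [0.8, 1.1, -0.5]
grip_width: 0.0003
grip_force: 0.0
```

Call:
{"api": "play_rows", "payload": {
  "plan": [
    {"gripper": 0,"travel": [1,0,0],"turn": [0,0,0]},
    {"gripper": 0,"travel": [1,0,0],"turn": [0,0,0]}
  ]
}}

```text
time: 31.92
tcp_pos: [0.453, -0.1784, 0.0118]
eef_rot: [-2.251, -2.192, 0.0]
wrist_force: [-1.2, -0.8, 0.5]
grip_width: 0.0006
grip_force: 0.0
```

Call:
{"api": "play_rows", "payload": {
  "plan": [
    {"gripper": 0,"travel": [0.8,0,0],"turn": [0,0,0]}
  ]
}}

```text
time: 32.05
tcp_pos: [0.453, -0.1776, 0.0118]
eef_rot: [-2.251, -2.192, 0.0]
wrist_force: [0.5, 0.1, -0.2]
grip_width: 0.0007
grip_force: 0.0
```

Call:
{"api": "play_rows", "payload": {
  "plan": [
    {"gripper": 0,"travel": [1,0,0],"turn": [0,0,0]},
    {"gripper": 0,"travel": [0.8,0,0],"turn": [0,0,0]}
  ]
}}

```text
time: 32.3
tcp_pos: [0.4531, -0.1757, 0.0118]
eef_rot: [-2.251, -2.192, 0.0]
wrist_force: [-0.4, 0.7, 0.4]
grip_width: 0.0004
grip_force: 0.0
```

Call:
{"api": "play_rows", "payload": {
  "plan": [
    {"gripper": 0,"travel": [0.6,0,0],"turn": [0,0,0]}
  ]
}}

```text
time: 32.42
tcp_pos: [0.4531, -0.1753, 0.0118]
eef_rot: [2.25, 2.192, -0.0]
wrist_force: [-0.8, -2.8, -0.4]
grip_width: 0.0003
grip_force: 1.6
```

Call:
{"api": "play_rows", "payload": {
  "plan": [
    {"gripper": 0,"travel": [0.6,0,0],"turn": [0,0,0]}
  ]
}}

```text
time: 32.55
tcp_pos: [0.4532, -0.1751, 0.0119]
eef_rot: [2.25, 2.191, -0.001]
wrist_force: [-1.5, -7.2, -1.5]
grip_width: 0.0004
grip_force: 3.5
```

Call:
{"api": "play_rows", "payload": {
  "plan": [
    {"gripper": 0,"travel": [0.6,0,0],"turn": [0,0,0]}
  ]
}}

```text
time: 32.67
tcp_pos: [0.4532, -0.175, 0.0119]
eef_rot: [2.249, 2.191, -0.002]
wrist_force: [-2.9, -10.0, -1.6]
grip_width: 0.0001
grip_force: 5.0
```

Call:
{"api": "play_rows", "payload": {
  "plan": [
    {"gripper": 0,"travel": [-2,0,0],"turn": [0,0,0]},
    {"gripper": 0,"travel": [-6,0,0],"turn": [0,0,0]},
    {"gripper": 0,"travel": [-20,-2,0],"turn": [0,0,0]},
    {"gripper": 0,"travel": [-10,-2,0],"turn": [0,0,0]},
    {"gripper": 0,"travel": [0,0,-40],"turn": [0,0,0]},
    {"gripper": 0,"travel": [0,0,-50],"turn": [0,0,0]},
    {"gripper": 0,"travel": [0,0,-50],"turn": [0,0,0]},
    {"gripper": 0,"travel": [0,-40,0],"turn": [0,0,0]},
    {"gripper": 0,"travel": [0,0,0],"turn": [0,0,0]},
    {"gripper": 0,"travel": [0,0,0],"turn": [0,0,0]}
  ]
}}

```text
time: 33.92
tcp_pos: [0.4085, -0.2113, 0.1518]
eef_rot: [2.251, 2.191, 0.0]
wrist_force: [-0.4, 0.0, 0.2]
grip_width: -0.0001
grip_force: 0.0
```

```bash
python3 wb.py
python3 - <<'E'
from go import *
f0=np.load('scene1.npz')['f'];a=cam('scene')
x=cv2.resize(a['frame'][90:270,100:350],(780,560),interpolation=cv2.INTER_CUBIC);save('a8.png',x,1)
W=cloud(a).reshape(-1,3)
q=W[(W[:,2]>.013)&(W[:,2]<.026)&(W[:,0]>.44)&(W[:,0]<.474)&(W[:,1]>-.2)&(W[:,1]<.15)]
for y in(-.12,-.06,0,.08,.12):
    r=q[abs(q[:,1]-y)<.012]; print(y,len(r),np.percentile(r[:,0],2).round(4) if len(r) else '')
E
```

```text
t 33.92 p [ 0.4085 -0.2113  0.1518] F [-0.4  0.   0.2] grip -8.189185001337659e-05
[[ 0.027  1.     0.   ]
 [ 1.    -0.027 -0.   ]
 [-0.     0.    -1.   ]]
-0.2 [0.4692 0.4702] fence 0.47
-0.18 [0.4697 0.4711] fence 0.4707
-0.16 [0.4517 0.4713] fence 0.4714
-0.14 [0.4522 0.4719] fence 0.4721
-0.12 [0.4529 0.4725] fence 0.4728
-0.1 [0.4536 0.4732] fence 0.4733
-0.08 [0.4545 0.474 ] fence 0.4741
-0.06 [0.455  0.4747] fence 0.4747
tail y -0.275
-0.12 20 0.4558
-0.06 21 0.4585
0 15 0.4611
0.08 24 0.462
0.12 13 0.4663
```

View pics/a8.png

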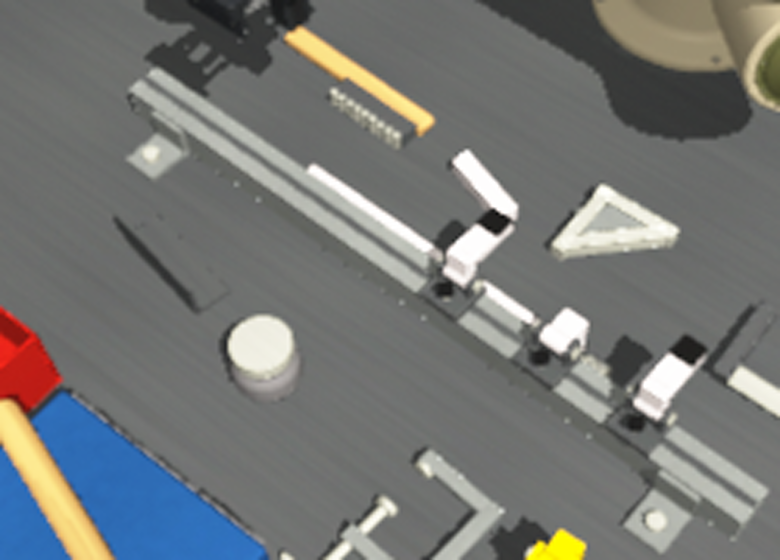

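The bar is flush along the fence and seated at the foot at about (535,318). The fine stop is down, both plain stops are up, and nothing else has moved. Handing in.

```bash
python3 -c "
from rig import manip
print(manip.sign_off())"
```

```text
the job is handed in; nothing more can be done
None
```

Handed in at about 34 s: the fine stop is fully down, and the bar lies flush along the fence with its left end against the screw foot, after I straightened a slight skew and re-seated it. Both plain stops are still up, and no other piece looked moved in the last picture.

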